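Shut down the heating manifold in the wardrobe

TASK

Shut the underfloor heating down for the summer: first clear the round tin out of the way of the manifold's main valve lever, by standing it upright on the free part of the turntable organiser, and turn the pump's rotary isolator to off, so that the pump never runs against a shut pipe. Only then swing the long valve lever fully home to its closed stop, square across the pipe, and let go. Leave the small drain tap as it is and do not disturb the other things on the shelf, the organiser or the glass.

Things in the scene. Friction and masses are not known exactly. Their poses are not given: they have to be found in the camera images.
- manifold: Fixed underfloor-heating manifold (brass, steel, copper) in a smoked-glass cubby. Origin on the shelf under the main ball valve; y runs along the flow pipe, x points away from the robot, z up. Pipe: 33 mm thick, axis 85 mm up at x = 0, rising from the shelf at y = -200 mm; the brass valve ball has radius 28 mm, its nuts radius 24 mm. Flow bar, loop pipes and pump lie on the +y side.
- valve_hub (a point): Centre of the main valve lever's pivot, 58 mm from the pipe's axis along the stem, at (-29, 0, 135) mm in the manifold's frame. The stem leans 30 degrees from vertical towards the robot: it points along (-0.5, 0, 0.866) in the manifold's frame, and the lever swings in the plane square to it.
- valve_grip (a point): Point in the middle of the lever's grey round grip sleeve, 95 mm from the pivot. The sleeve is 16 mm thick and runs from 50 to 130 mm from the pivot (tip 130 mm); nearer the pivot the lever is a flat steel strip 20 mm wide. The clear gap between sleeve and pipe is 33 mm when open.
- valve (a joint): Main lever angle, rad: 0 = open stop (along the pipe, pointing to the manifold's -y), 1.571 = closed stop (square to the pipe, pointing to the robot and down, along (-0.866, 0, -0.5) in the manifold's frame). Closes clockwise seen from above. Stays where left; needs about 0.6 N m, some 6 N at the grip. Starts up to 0.3 from the open stop.
- isolator (a joint): Pump isolator handle angle in rad: 0 = on (bar along the long side of its box), 1.571 = off (bar across the box). Seen from above it goes counter-clockwise to off. It has a snap action: it resists at first (at most about 0.25 N m), and once well past half way it springs on to the far stop by itself.
- isolator_grip (a point): On the isolator's upright turning axis, at the height to grip the bar: 78 mm above the shelf. The black handle bar is 66 mm long, 16 mm wide, and stands from 63 to 89 mm up, on a round boss of 24 mm radius.
- isolator_box: Grey isolator box fixed flat on the shelf, 130 (x) x 90 (y) x 50 mm high; the origin is under its centre and the x axis runs along its long side; a short conduit elbow leaves the +x end, to 110 mm from the centre.
- tin: Plain round metal tin with a screw-top lid, 66 mm across and 90 mm high, standing upright; the origin is the centre of its underside. 0.1 to 0.25 kg.
- organiser: White plastic turntable organiser: its foot, fixed on the shelf; origin under its centre. The round tray on it turns if pushed: 230 mm across, floor 15 mm above the shelf, rim to 40 mm above the shelf, 108 mm clear radius inside.
- organiser_floor (a point): Centre of the tray's floor, 15 mm above the shelf.
- free_spot (a point): Middle of the tray's free part, on the tray's floor, 58 mm from its centre; a thing 66 mm across stands there clear of the rim, the comb and the earring box.
- drain (a joint): Small drain tap on the front of the flow bar, black T-handle 72 mm long; 0 = shut, as it is and stays.
- drain_hub (a point): Centre of the drain tap's T-handle, at (-45, 135, 118) mm in the manifold's frame; the handle lies along the manifold's y.
- earring_box: Black acrylic earring box, 57 x 78 x 42 mm, on the organiser's tray; origin under its centre.
- comb: Bamboo comb, 148 x 30 x 6 mm, lying on the organiser's tray; origin under its centre, x along its length.
- perfume: Amber glass perfume bottle with a black cap, 34 x 44 mm and 80 mm high, standing on the shelf beside the tin on the manifold's +y side; origin under its centre.
- hanger: Wooden hanger folded flat, 44 mm wide and 12 mm high, 255 mm long with its wire hook, lying on the shelf; origin near its middle on the underside, x along its length towards the hook.
- clip: Aluminium hair clip, 76 x 18 x 14 mm, lying on the shelf in front of the pipe, on the tin's -y side; origin under its centre.
- brush: Wooden clothes brush, 150 x 44 x 36 mm, lying on its bristles on top of the glass pane; origin under its centre, x along its length.
- pane_edge (a point): Middle of the lower front edge of the cubby's glass pane, at (0, 75, 330) mm in the manifold's frame. The pane runs 212 mm back from it and from y = -253 to 403 mm; glass cheeks 8 mm thick stand under it at y = -245 and 395 mm. The open lever lies just under this edge: get at it with the tool leaning back towards the robot by 25 to 35 degrees.

How it is judged (in metres and radians):
On the way, in this order (a step that is already met when the one before it is completed fails the run):
1. the tin stands upright on the organiser and the isolator is off while the valve still stands open (horizontal distance between tin and organiser_floor below 0.08 m and z of tin in the frame of organiser_floor between -0.004 and 0.006 m and angle between tin's own z axis and vertical below 0.1 rad and value of joint isolator above 1.4 rad and value of joint valve below 0.5 rad), for 0.1 s.
2. the valve lever is at its closed stop (value of joint valve above 1.47 rad), for 0.2 s.
At the end, for the whole second after the job is handed in: The isolator is off (over 1.40 rad), the main valve closed (over 1.47 rad), the drain tap still shut (under 0.15 rad); the tin stands upright (within 0.1 rad) and at rest on the organiser's floor, its centre within 80 mm of the tray's centre (value of joint isolator above 1.4 rad and value of joint valve above 1.47 rad and value of joint drain below 0.15 rad and horizontal distance between tin and organiser_floor below 0.08 m and z of tin in the frame of organiser_floor between -0.004 and 0.006 m and angle between tin's own z axis and vertical below 0.1 rad and linear speed of tin below 0.02 m/s); the robot touches nothing.
It fails at once if the valve was moved to shut (past 0.5 rad) while the isolator was still on (value of joint valve above 0.5 rad and value of joint isolator below 1.2 rad).
It fails at once if the drain tap was turned (value of joint drain above 0.2 rad).
It fails at once if the tin was tipped over (angle between tin's own z axis and vertical above 0.6 rad).
It fails at once if something on the organiser or the perfume bottle was moved over 30 mm or the bottle tipped (distance of any of earring_box, comb, perfume from where it was at the start of the episode above 0.03 m or angle between perfume's own z axis and vertical above 0.5 rad).
It fails at once if the hanger, hair clip or brush was moved over 30 mm (distance of any of hanger, clip, brush from where it was at the start of the episode above 0.03 m).
It also fails if it takes over 67 s, if anything falls off the work surface, if the arm or the gripper's body presses on something with over 40 N, if the wrist force passes 120 N, or if a joint passes its speed limit or range.

ROBOT

A 6-joint arm with a two-finger parallel gripper is mounted at the origin on the work surface. World frame = base frame: x ahead of the robot, y to its left, z up, the work surface at z = 0. Lengths are in mm, angles in rad, forces in N, time in s.
With the tool pointing down it reaches from about 350 to 775 mm from the base axis. Payload 7.3 kg.
Tool frame: the origin (TCP) lies midway between the tips of the shut fingers; the grasp point (between the pads) lies 19 mm behind it; z points along the fingers, y is the line along which they close (so a half turn about z gives the same grasp; the last joint's range is limited). The gripper opens to 92 mm and grips with 3 to 60 N. Pads are 19 mm wide; open, the fingers measure 130 mm over their backs; the gripper's body (75 mm by 190 mm) begins 47 mm behind the grasp point.
Start: joints at [1.169, 0.342, 1.524, -0, 1.275, -0.146], TCP at [132.819, 507.941, 226.741] pointing down, gripper open.
Joint ranges: [-2.53, 2.53], [-0.77, 2.02], [0.04, 2.7], [-1, 4.14], [0.28, 2.66], [-3.11, 3.11]. Speed limits (rad/s): [2.57, 2.57, 3.14, 3.14, 3.14, 3.14].

INTERFACE

Orientations are given as [roll, pitch, yaw] about the fixed x, y, z axes, in that order (R = Rz(yaw) Ry(pitch) Rx(roll)).
In Python, from plant import bot gives the robot as it stands.
- The arm moves only by the tool servo_tool, never from a script. Its argument "deltas" is a list of rows, each a list of 2 entries, a list of its own where there are three numbers: the shift along the tool's x, y, z in m, then the turn, a rotation vector about the tool's x, y, z in degrees. A call has 1 to 20 rows; each row shifts and turns the commanded pose from where the row before left it, along the tool's axes as they then stand; what a row does not reach is not made up. A row lasts 1/8 s, in which the tool goes at most 62.5 mm and 10.7 degrees, less where a joint would pass 70% of its speed; a pose out of reach is approached as far as the arm can. A call with a gripper value outside its range is refused whole. "fingers" is the opening, from 0 (shut) to 1 (fully open), set as the call begins (left out, the last holds). The fingers move at their own pace and stop on an object; the grip force is fixed at half the most. Time passes only in rows, so rows that do not move let the fingers close. It gives the time, the measured TCP pose, the force, the opening and the grip force at its end, in the units of the state.
- bot.get_obs(): the state, without advancing time (a new reading comes with each control period).
- bot.capture(name): name is "scene" or "top" or "wrist"; returns the picture (420x560x3 uint8, red, green, blue); there is no depth.
- bot.camera_model(name): a dict with "mtx" (3x3 intrinsics, pixels), "xyz" and "rotation" of the camera in the world. Camera axes: x right, y down, z forward; pixel columns grow to the right and rows downward; lengths in mm; the calibration is good to about 2 mm. A picture is of the moment at which its call begins: read the wrist's pose just before it. camera_model takes no time and is no camera call; for the wrist camera it gives the pose at the moment of the call.
- bot.close_job(): hands the job in; it is judged then, once.
The state is a dict: "time": time; "joint_positions": joint angles; "dq": joint speeds; "tau": joint torques, N m; "tool_pos": TCP position; "tcp_rot": TCP orientation; "contact_force": force on the tool from outside, world axes, zero at the start; "moment": the same for the moment, N m; "grip_width": finger opening in mm; "finger_force": force on a finger pad.
Only numpy, scipy, OpenCV 4.12 (cv2) and the standard library are available. Lean on these libraries where they do the work, as an engineer would, in place of code of your own. Each camera call takes 0.05 s, during which the arm holds its last target. There are 200 camera calls.

## Working session

There is one attempt and no reset: what is moved stays moved. The work goes in short steps, Python scripts to look and compute and a tool call to move; the robot and the scene stay as the last step left them, time stands still between calls to the robot, and variables do not carry over. Pictures are saved under pics/ and viewed, at most 10 in all, crops included, and the job is handed in when it is done.

Besides the shell and the picture viewer there is one more tool, called after "Request:" as name(argument=value, ...), one argument or row to a line, values as JSON. servo_tool: Moves the arm, as the interface text tells. Its arguments: {"type":"object","properties":{"deltas":{"type":"array"},"fingers":{"type":"number"}},"required":["deltas"]}

```bash
ls; mkdir -p pics
python3 - <<'E'
from plant import bot
import cv2,numpy as np
o=bot.get_obs();print(o['time'],o['tool_pos'],o['tcp_rot'])
for n in ["scene","top"]:
    im=bot.capture(n);cv2.imwrite(f"pics/{n}0.png",im[:,:,::-1])
    m=bot.camera_model(n);print(n,m)
    np.savez(f"pics/{n}.npz",**{k:np.array(v) for k,v in m.items()})
E
```

```text
pics
0.0 [132.66583037 507.54945456 226.05314203] [-3.14008900e+00 -1.76940810e-04  2.88581343e+00]
scene {'mtx': array([[462.44316045,   0.        , 279.6941464 ],
       [  0.        , 462.44316045, 209.79054579],
       [  0.        ,   0.        ,   1.        ]]), 'xyz': array([ 647.31925445, -423.96640413, 1272.82489713]), 'rotation': array([-2.73224528e+00,  8.08944520e-04,  2.06460601e-01])}
top {'mtx': array([[433.4532572 ,   0.        , 278.30348036],
       [  0.        , 433.4532572 , 204.45285709],
       [  0.        ,   0.        ,   1.        ]]), 'xyz': array([ 352.08765108,   27.94708624, 1163.30262359]), 'rotation': array([-2.92583622e+00, -8.85699516e-05, -1.71806136e+00])}
```

View pics/scene0.png

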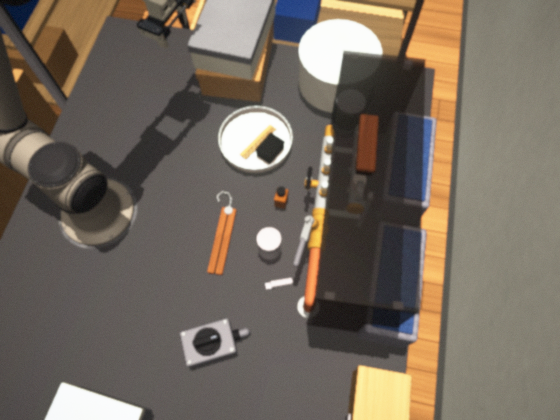

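View pics/top0.png

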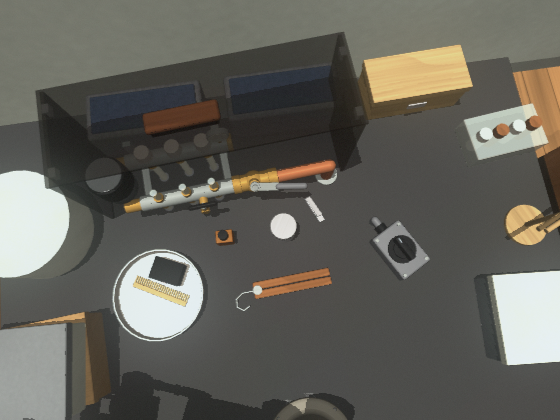

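The top view shows the tin lid at about (284,226), the organiser at (159,294), the isolator at (401,250), the lever hub at (255,186) with its tip near (305,186), and the perfume at (225,237). I'll make enlarged crops to refine these.

```bash
cat > h.py <<'E'
import numpy as np,cv2
from scipy.spatial.transform import Rotation as R
def cam(n):
    d=np.load(f"pics/{n}.npz");return d['mtx'],d['xyz'],R.from_euler('xyz',d['rotation']).as_matrix()
def ray(n,uv,z):
    K,c,r=cam(n);d=r@np.linalg.inv(K)@np.array([uv[0],uv[1],1.]);return c+d*(z-c[2])/d[2]
def proj(n,P):
    K,c,r=cam(n);q=K@r.T@(np.array(P,float)-c);return q[:2]/q[2]
E
python3 - <<'E'
from h import *
for nm,uv,z in [("tin",(284,226),90),("perf cap",(223,235),80),("org rim",(159,294),40),("iso",(402,249),89),("box c",(401,250),50),("clip",(315,209),14)]:
    P=ray("top",uv,z);print(nm,P.round(),'scene px',proj("scene",P).round(1))
a=cv2.imread("pics/top0.png")[140:300,100:440];cv2.imwrite("pics/c1.png",cv2.resize(a,(800,376),interpolation=cv2.INTER_CUBIC))
a=cv2.imread("pics/scene0.png")[90:380,170:370];a=cv2.convertScaleAbs(a,alpha=1.4,beta=15);cv2.imwrite("pics/c2.png",cv2.resize(a,(413,600),interpolation=cv2.INTER_CUBIC))
E
```

```text
tin [528. -13.  90.] scene px [268.1 238.9]
perf cap [529. 142.  80.] scene px [280.3 190.3]
org rim [410. 325.  40.] scene px [254.8 137.1]
iso [ 428. -294.   89.] scene px [204.8 335.1]
box c [ 429. -302.   50.] scene px [206.4 340.8]
clip [ 574. -106.   14.] scene px [277.8 282.3]
```

View pics/c1.png

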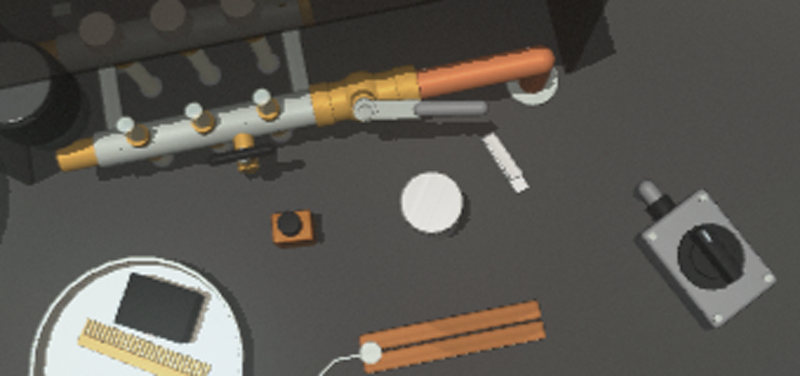

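View pics/c2.png

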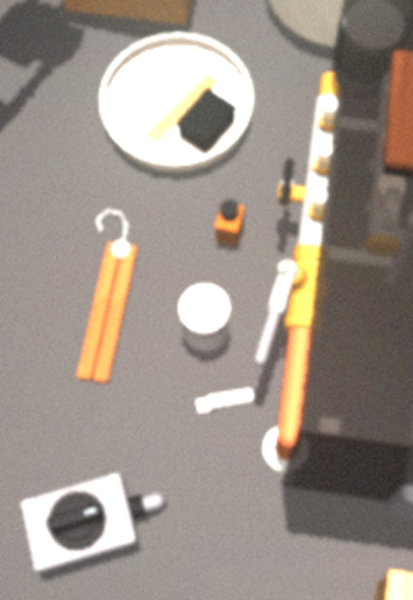

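Both crops are clear. In c1 the hub is at (365,110), the lever tip at (487,107), the drain at (246,150), the riser flange at (533,85), the tin lid at (432,202), and the box corners are visible. In c2 the hub is at (288,268), the tip at (260,360), the drain at (287,188) and the tin at (204,308).

```bash
cat > fit.py <<'E'
from h import *
from scipy.optimize import least_squares
T=lambda u,v:("top",(100+u/2.353,140+v/2.353))
S=lambda u,v:("scene",(170+u/2.066,90+v/2.066))
def mpt(p,L):
    c,s=np.cos(p[2]),np.sin(p[2]);L=np.array(L,float);return np.array([p[0]+c*L[0]-s*L[1],p[1]+s*L[0]+c*L[1],L[2]])
n=np.array([-.5,0,.866]);hub=np.array([-29,0,135.])
def lever(a,d): # a=0 ->-y, 1.571 -> (-.866,0,-.5)
    return hub+d*(np.cos(a)*np.array([0,-1,0])+np.sin(a)*np.array([-.866,0,-.5]))
if __name__=="__main__":
    obs=[(hub,T(365,110)),(hub,S(288,268)),("tip",T(487,107)),("tip",S(260,360)),((-45,135,118),T(246,150)),((-45,135,118),S(287,188)),((0,-200,2),T(530,86)),((0,-200,2),S(279,448))]
    def f(p):
        r=[]
        for L,(c,uv) in obs:
            if isinstance(L,str): L=lever(p[3],130)
            r+=list(proj(c,mpt(p,L))-uv)
        return r
    s=least_squares(f,[620,30,0,.1]);print("manifold",s.x.round(3));print(np.round(s.fun.reshape(-1,2),1).tolist())
    p=s.x;print("grip",mpt(p,lever(p[3],95)).round(1),"hub",mpt(p,hub).round(1),"pane",mpt(p,(0,75,330)).round(), "dr",mpt(p,(-45,135,118)).round())
    # generic two-view points
    def tri(name,obs,z):
        g=least_squares(lambda q:np.concatenate([proj(c,(q[0],q[1],z))-uv for c,uv in obs]),[500,0]);print(name,g.x.round(1),g.fun.round(1))
        return g.x
    tri("tin",[T(432,202),S(204,308)],90)
    tri("perf",[T(290,224),S(229,208)],80)
    tri("org",[("scene",(255.5,137.5)),("top",(158.5,294.5))],40)
    for k,t,c in [("hubiso",(711,256),(77,521))]: tri(k,[T(*t),S(*c)],76)
    co=[ray(*T(u,v),50)[:2] for u,v in [(637,237),(704,189),(776,279),(715,328)]]
    print("box top",np.round(co),np.mean(co,0).round(1))
    cs=[ray(*S(u,v),50)[:2] for u,v in [(22,501),(121,474),(135,546),(40,572)]]
    print("box scene",np.round(cs),np.mean(cs,0).round(1))
    for c in co,cs:
        for a,b in zip(c,np.roll(c,-1,0)): d=b-a;print(np.hypot(*d).round(),np.degrees(np.arctan2(d[1],d[0])).round(1),end="; ")
        print()
    print("comb ends",[ray(*T(u,v),21)[:2].round() for u,v in [(82,332),(210,372)]],[ray(*S(u,v),21)[:2].round() for u,v in [(155,133),(212,80)]])
    print("earbox top",[ray(*T(u,v),57)[:2].round() for u,v in [(131,275),(206,290),(193,342),(117,320)]])
    print("clip",[ray(*T(u,v),14)[:2].round() for u,v in [(489,137),(521,187)]],"hanger",[ray(*T(u,v),12)[:2].round() for u,v in [(537,302),(545,335),(362,335),(362,370)]])
E
python3 fit.py
```

```text
manifold [6.5615e+02 4.5717e+01 3.4000e-02 1.4700e-01]
[[-0.1, 0.1], [-0.6, 0.7], [0.6, -0.5], [-0.9, 2.3], [-2.0, 0.5], [0.9, -3.1], [1.4, -0.1], [0.8, 0.0]]
grip [618.4 -49.6 128.1] hub [627.2  44.7 135. ] pane [654. 121. 330.] dr [607. 179. 118.]
tin [529.1 -12.2] [ 0.1 -0.3 -0.2 -0.3]
perf [529.9 141.7] [ 0.  -0.4 -0.4 -0.2]
org [410.2 326.1] [-0.6 -0.6  0.2 -0.6]
hubiso [ 432.8 -303.1] [ 1.7 -1.6 -0.9 -2.1]
box top [[ 464. -230.]
 [ 505. -314.]
 [ 396. -371.]
 [ 354. -294.]] [ 429.9 -302.1]
box scene [[ 358. -296.]
 [ 471. -238.]
 [ 509. -319.]
 [ 404. -372.]] [ 435.4 -306.4]
94.0 -63.5; 123.0 -152.4; 87.0 118.6; 127.0 30.5; 
127.0 27.1; 90.0 -64.6; 118.0 -153.3; 89.0 120.8; 
comb ends [array([453., 390.]), array([389., 254.])] [array([391., 269.]), array([455., 379.])]
earbox top [array([503., 321.]), array([475., 242.]), array([422., 262.]), array([457., 340.])]
clip [array([607., -91.]), array([ 543., -118.])] hanger [array([ 412., -114.]), array([ 375., -117.]), array([405.,  85.]), array([367.,  90.])]
```

Request:
servo_tool(
  deltas=[
    [[-0.042,-0.03,-0.0027],[0,0,0]],
    [[-0.042,-0.03,-0.0027],[0,0,0]],
    [[-0.042,-0.03,-0.0027],[0,0,0]],
    [[-0.042,-0.03,-0.0027],[0,0,0]],
    [[-0.042,-0.03,-0.0027],[0,0,0]],
    [[-0.042,-0.03,-0.0027],[0,0,0]],
    [[-0.042,-0.03,-0.0027],[0,0,0]],
    [[-0.042,-0.03,-0.0027],[0,0,0]],
    [[-0.042,-0.03,-0.0027],[0,0,0]],
    [[-0.0147,-0.0548,0.0025],[0,0,0]],
    [[-0.0147,-0.0548,0.0025],[0,0,0]],
    [[-0.0147,-0.0548,0.0025],[0,0,0]],
    [[-0.0147,-0.0548,0.0025],[0,0,0]],
    [[-0.0147,-0.0548,0.0025],[0,0,0]],
    [[-0.0147,-0.0548,0.0025],[0,0,0]],
    [[-0.0147,-0.0548,0.0025],[0,0,0]],
    [[-0.0147,-0.0548,0.0025],[0,0,0]],
  ],
  fingers=1,
)

```text
time: 2.22
tool_pos: [432.7, -304.6, 230.6]
tcp_rot: [3.141, -0.0, 2.885]
contact_force: [1.5, -0.3, 0.0]
grip_width: 92.0
finger_force: 0.0
```

Request:
servo_tool(
  deltas=[
    [[0,0,0],[0,0,9.77]],
    [[0,0,0],[0,0,9.77]],
    [[0,0,0],[0,0,9.77]],
    [[0,0,0],[0,0,9.77]],
    [[0,0,0],[0,0,9.77]],
    [[0,0,0],[0,0,9.77]],
    [[0,0,0],[0,0,9.77]],
    [[0,0,0],[0,0,9.77]],
    [[0,0,0],[0,0,9.77]],
    [[0,0,0],[0,0,9.77]],
    [[0,0,0],[0,0,9.77]],
    [[0,0,0],[0,0,9.77]],
    [[0,0,0],[0,0,9.77]],
    [[0,0,0],[0,0,9.77]],
    [[0,0,0],[0,0,0]],
  ],
)

```text
time: 4.1
tool_pos: [432.9, -302.7, 230.6]
tcp_rot: [-3.141, 0.0, 0.5]
contact_force: [-0.5, 0.2, -1.2]
grip_width: 91.6
finger_force: 0.0
```

```bash
cat > shot.py <<'E'
import sys,cv2,numpy as np
from plant import bot
n,f=sys.argv[1:3]
m=bot.camera_model(n);np.savez(f"pics/{n}.npz",**{k:np.array(v) for k,v in m.items()})
o=bot.get_obs();print(o['time'],o['tool_pos'],o['tcp_rot'],o['joint_positions'])
cv2.imwrite(f"pics/{f}.png",bot.capture(n)[:,:,::-1])
E
python3 shot.py wrist w1
```

```text
4.1 [ 432.89754323 -302.66669964  230.60406958] [-3.14068581e+00  1.91931225e-04  5.00022066e-01] [-7.55373471e-01  3.45379198e-01  1.50805758e+00  1.02891806e-04
  1.28907752e+00  3.15372226e-01]
```

View pics/w1.png

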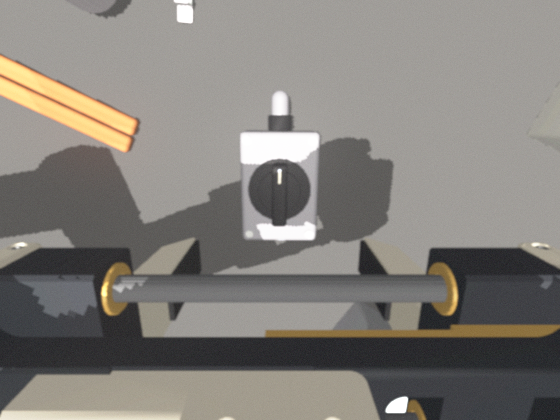

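The wrist view shows the isolator box squarely aligned. Its corners are about (241,131), (319,131), (317,240) and (244,240), the bar is vertical along column 280, and the boss centre is about (279,190).

Run:
```python
from h import *
for uv,z in [((241,131),50),((319,131),50),((317,240),50),((244,240),50),((279,190),63),((280,195),89),((280,166),89),((280,226),89)]:
    print(uv,ray("wrist",uv,z).round(1))
```

```text
(241, 131) [ 467.6 -234.    50. ]
(319, 131) [ 508.8 -309.4   50. ]
(317, 240) [ 396.4 -373.4   50. ]
(244, 240) [ 353.7 -295.    50. ]
(279, 190) [ 431.8 -301.2   63. ]
(280, 195) [ 432.9 -301.8   89. ]
(280, 166) [ 459.3 -287.4   89. ]
(280, 226) [ 403.1 -318.1   89. ]
```

Request:
servo_tool(
  deltas=[
    [[0,0,0.04],[0,0,0]],
    [[0,0,0.05],[0,0,0]],
    [[0,0,0.04],[0,0,0]],
    [[0,0,0.02],[0,0,0]],
    [[0,0,0.012],[0,0,0]],
    [[0,0,0],[0,0,0]],
    [[0,0,0],[0,0,0]],
  ],
)

```text
time: 5.03
tool_pos: [433.6, -303.3, 69.9]
tcp_rot: [3.14, -0.001, 0.499]
contact_force: [0.1, -0.5, -0.1]
grip_width: 91.8
finger_force: 0.0
```

Request:
servo_tool(
  deltas=[
    [[0,0,0],[0,0,0]],
    [[0,0,0],[0,0,0]],
    [[0,0,0],[0,0,0]],
    [[0,0,0],[0,0,0]],
    [[0,0,0],[0,0,0]],
    [[0,0,0],[0,0,0]],
    [[0,0,0],[0,0,0]],
    [[0,0,0],[0,0,0]],
  ],
  fingers=0,
)

```text
time: 6.02
tool_pos: [433.0, -302.6, 68.9]
tcp_rot: [-3.141, -0.0, 0.498]
contact_force: [-4.6, 9.2, 4.5]
grip_width: 16.4
finger_force: 5.9
```

Request:
servo_tool(
  deltas=[
    [[0,0,0],[0,0,0]],
    [[0,0,0],[0,0,-7.5]],
    [[0,0,0],[0,0,-7.5]],
    [[0,0,0],[0,0,-7.5]],
    [[0,0,0],[0,0,-7.5]],
    [[0,0,0],[0,0,-7.5]],
    [[0,0,0],[0,0,-7.5]],
    [[0,0,0],[0,0,-7.5]],
    [[0,0,0],[0,0,-7.5]],
    [[0,0,0],[0,0,-7.5]],
    [[0,0,0],[0,0,-7.5]],
    [[0,0,0],[0,0,-7.5]],
    [[0,0,0],[0,0,-7.5]],
    [[0,0,0],[0,0,0]],
    [[0,0,0],[0,0,0]],
  ],
)

```text
time: 7.9
tool_pos: [430.4, -301.6, 69.0]
tcp_rot: [-3.138, -0.005, 2.07]
contact_force: [-10.3, 4.2, 9.0]
grip_width: 16.1
finger_force: 30.0
```

Request:
servo_tool(
  deltas=[
    [[0,0,0],[0,0,0]],
    [[0,0,0],[0,0,0]],
    [[0,0,0],[0,0,0]],
    [[0,0,0],[0,0,0]],
    [[0,0,0],[0,0,0]],
    [[0,0,-0.03],[0,0,0]],
    [[0,0,-0.05],[0,0,0]],
    [[0,0,-0.05],[0,0,0]],
    [[0,0,-0.03],[0,0,0]],
    [[0,0,0],[0,0,0]],
  ],
  fingers=1,
)

```text
time: 9.15
tool_pos: [434.0, -303.6, 231.5]
tcp_rot: [3.14, 0.005, 2.069]
contact_force: [-0.2, -0.2, -0.6]
grip_width: 91.6
finger_force: 0.0
```

```bash
python3 shot.py wrist w2
```

```text
9.15 [ 433.98026678 -303.61048964  231.49991162] [3.13977188 0.00522659 2.06940875] [-7.55269694e-01  3.43576104e-01  1.50820334e+00  1.05624305e-04
  1.28427948e+00 -1.25391645e+00]
```

View pics/w2.png

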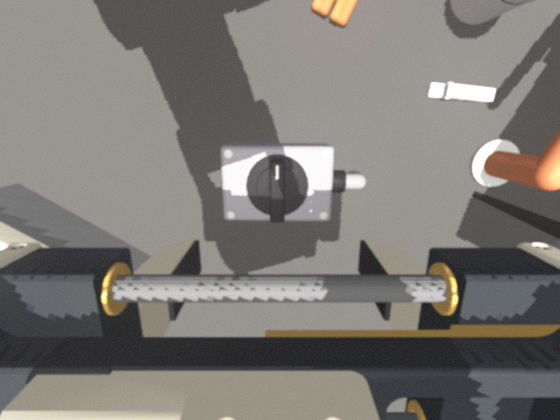

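The bar now lies across the box (column about 277, rows 157–222), so the isolator is off. The tin is next.

Request:
servo_tool(
  deltas=[
    [[0.0351,0.0371,0],[0,0,0]],
    [[0.0351,0.0371,0],[0,0,0]],
    [[0.0351,0.0371,0],[0,0,0]],
    [[0.0351,0.0371,0],[0,0,0]],
    [[0.0351,0.0371,0],[0,0,0]],
    [[0.0351,0.0371,0],[0,0,0]],
    [[0,0,0],[0,0,-8.8]],
    [[0,0,0],[0,0,-8.8]],
    [[0,0,0],[0,0,-8.8]],
    [[0,0,0],[0,0,-8.8]],
    [[0,0,0],[0,0,-8.8]],
    [[0,0,0],[0,0,-8.8]],
    [[0,0,0],[0,0,-8.8]],
    [[0,0,0],[0,0,0]],
  ],
)

```text
time: 10.95
tool_pos: [527.2, -11.3, 227.4]
tcp_rot: [3.141, -0.003, -3.14]
contact_force: [0.4, 0.0, 0.1]
grip_width: 91.4
finger_force: 0.0
```

```bash
python3 shot.py wrist w3
```

```text
10.95 [527.16833084 -11.29281676 227.37128388] [ 3.14098017e+00 -2.94863852e-03 -3.14013378e+00] [-1.66889127e-01  3.47435203e-01  1.51421001e+00  1.14481941e-04
  1.28295702e+00 -1.73917609e+00]
```

View pics/w3.png

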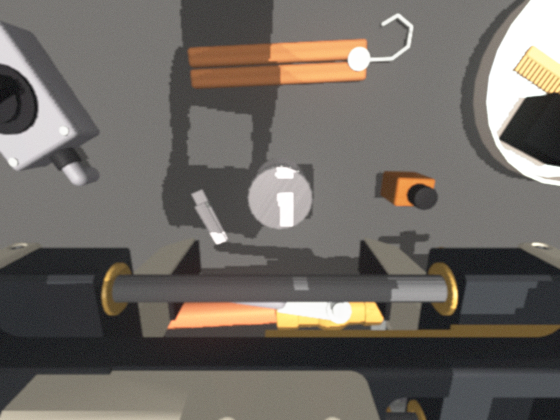

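The tin lid is centred at about (280,196), the clip at (209,217) and the perfume at (408,190). Nothing obstructs the jaws.

```bash
python3 -c "
from h import *
print(ray('wrist',(280,196),90),ray('wrist',(209,217),14),ray('wrist',(423,196),80))"
```

```text
[525.54121261  -9.23930833  90.        ] [ 572.80592643 -102.00845251   14.        ] [527.90920308 141.78872194  80.        ]
```

Request:
servo_tool(
  deltas=[
    [[0,0,0.05],[0,0,0]],
    [[0,0,0.05],[0,0,0]],
    [[0,0,0.04],[0,0,0]],
    [[0,0,0.025],[0,0,0]],
    [[0,0,0.016],[0,0,0]],
    [[0,0,0],[0,0,0]],
  ],
)

```text
time: 11.75
tool_pos: [527.2, -11.3, 47.1]
tcp_rot: [3.141, -0.002, -3.14]
contact_force: [-0.8, -0.4, 0.2]
grip_width: 91.6
finger_force: 0.0
```

Request:
servo_tool(
  deltas=[
    [[0,0,0],[0,0,0]],
    [[0,0,0],[0,0,0]],
    [[0,0,0],[0,0,0]],
    [[0,0,0],[0,0,0]],
    [[0,0,0],[0,0,0]],
    [[0,0,0],[0,0,0]],
  ],
  fingers=0,
)

```text
time: 12.5
tool_pos: [528.4, -11.4, 48.7]
tcp_rot: [-3.142, 0.001, -3.139]
contact_force: [-0.6, 0.8, 6.2]
grip_width: 65.3
finger_force: 30.0
```

Request:
servo_tool(
  deltas=[
    [[0,0,-0.02],[0,0,0]],
    [[0,0,-0.04],[0,0,0]],
    [[0,0,-0.045],[0,0,0]],
    [[0,0,-0.045],[0,0,0]],
    [[0.01,0.022,0],[0,0,0]],
    [[0.02,0.0425,0],[0,0,0]],
    [[0.02,0.0425,0],[0,0,0]],
    [[0.02,0.0425,0],[0,0,0]],
    [[0.02,0.0425,0],[0,0,0]],
    [[0.02,0.0425,0],[0,0,0]],
    [[0.02,0.0425,0],[0,0,0]],
    [[0.02,0.0425,0],[0,0,0]],
    [[0.02,0.0415,0],[0,0,0]],
    [[0,0,0],[0,0,0]],
    [[0,0,0],[0,0,0]],
  ],
)

```text
time: 14.38
tool_pos: [356.6, 348.6, 197.6]
tcp_rot: [-3.141, -0.001, -3.138]
contact_force: [0.1, -0.1, -2.3]
grip_width: 65.4
finger_force: 30.0
```

```bash
python3 shot.py wrist w4; python3 -c "
from plant import bot
print([bot.get_obs()['tool_pos'].round(1).tolist() for _ in range(3)])"
```

```text
14.375 [356.62074308 348.6148394  197.5502156 ] [-3.14052460e+00 -7.18660413e-04 -3.13805527e+00] [ 6.20539227e-01  3.21450721e-01  1.63998370e+00 -4.92166560e-04
  1.18136240e+00 -9.53607738e-01]
[[357.0, 348.3, 197.6], [357.0, 348.3, 197.6], [357.0, 348.3, 197.6]]
```

View pics/w4.png

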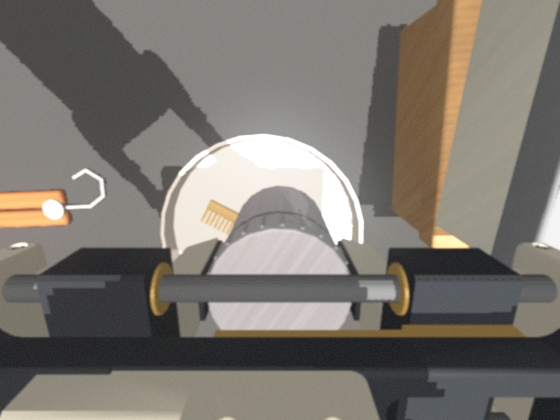

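The tin is held over the tray; the rim spans columns 162–362 with its near edge at row 137. A crate stands to the right (+y), so I'll check its clearance.

Run:
```python
from h import *
print("rim",[ray("wrist",u,40).round() for u in [(161,225),(363,225),(262,136)]])
print("crate wrist z0",ray("wrist",(394,200),0).round(),[ (z,ray("wrist",(462,235),z).round()[:2]) for z in (50,100,150)])
print("crate top z0",ray("top",(108,400),0).round(),ray("top",(102,313),0).round(),[(z,ray("top",(85,315),z).round()[:2],ray("top",(92,400),z).round()[:2]) for z in (50,100,150)])
```

```text
rim [array([394., 217.,  40.]), array([394., 444.,  40.]), array([297., 332.,  40.])]
crate wrist z0 [375. 491.   0.] [(50, array([401., 550.])), (100, array([382., 517.])), (150, array([362., 485.]))]
crate top z0 [172. 485.   0.] [385. 487.   0.] [(50, array([385., 510.]), array([185., 503.])), (100, array([384., 488.]), array([193., 482.])), (150, array([382., 466.]), array([200., 461.]))]
```

Request:
servo_tool(
  deltas=[
    [[0,0,0.03],[0,0,0]],
    [[0,0,0.04],[0,0,0]],
    [[0,0,0.035],[0,0,0]],
    [[0,0,0.02],[0,0,0]],
    [[0,0,0.006],[0,0,0]],
    [[0,0,0],[0,0,0]],
  ],
)

```text
time: 15.18
tool_pos: [357.4, 348.7, 67.3]
tcp_rot: [3.142, 0.0, -3.14]
contact_force: [0.1, -0.1, -2.7]
grip_width: 65.5
finger_force: 30.0
```

Request:
servo_tool(
  deltas=[
    [[0,0,0.002],[0,0,0]],
    [[0,0,0.001],[0,0,0]],
    [[0,0,0],[0,0,0]],
  ],
)

```text
time: 15.55
tool_pos: [356.9, 349.2, 64.4]
tcp_rot: [3.141, 0.001, -3.139]
contact_force: [0.0, -0.9, -2.2]
grip_width: 65.1
finger_force: 30.0
```

Request:
servo_tool(
  deltas=[
    [[0,0,0.001],[0,0,0]],
    [[0,0,0],[0,0,0]],
  ],
)

```text
time: 15.8
tool_pos: [357.1, 349.3, 63.7]
tcp_rot: [3.141, 0.001, -3.139]
contact_force: [-0.9, -0.6, 5.0]
grip_width: 65.5
finger_force: 30.0
```

Request:
servo_tool(
  deltas=[
    [[0,0,0.001],[0,0,0]],
    [[0,0,0],[0,0,0]],
  ],
)

```text
time: 16.05
tool_pos: [357.2, 349.5, 63.6]
tcp_rot: [3.141, 0.001, -3.139]
contact_force: [-3.1, -1.6, 14.7]
grip_width: 65.5
finger_force: 30.0
```

Request:
servo_tool(
  deltas=[
    [[0,0,0],[0,0,0]],
    [[0,0,0],[0,0,0]],
    [[0,0,0],[0,0,0]],
    [[0,0,0],[0,0,0]],
    [[0,0,-0.02],[0,0,0]],
    [[0,0,-0.04],[0,0,0]],
    [[0,0,-0.055],[0,0,0]],
    [[0,0,-0.055],[0,0,0]],
    [[0,0,0],[0,0,0]],
  ],
  fingers=1,
)

```text
time: 17.18
tool_pos: [358.6, 350.4, 236.3]
tcp_rot: [3.136, 0.008, -3.139]
contact_force: [0.3, -0.4, -0.7]
grip_width: 91.8
finger_force: 0.0
```

```bash
python3 shot.py wrist w5
python3 - <<'E'
import cv2,numpy as np
from h import *
im=cv2.imread('pics/w5.png');
from fit import *
p=[656.15,45.7,.034,.147]
print(mpt(p,lever(.147,95)),mpt(p,lever(1.571,95)))
E
```

```text
17.175 [358.60401112 350.44250285 236.28700826] [ 3.13615692  0.00750506 -3.13864878] [ 6.20867335e-01  2.85655968e-01  1.57835878e+00  8.65776098e-05
  1.26831152e+00 -9.52918670e-01]
[618.31809181 -49.61654423 128.04262032] [544.94365183  41.93688668  87.50000099]
```

View pics/w5.png

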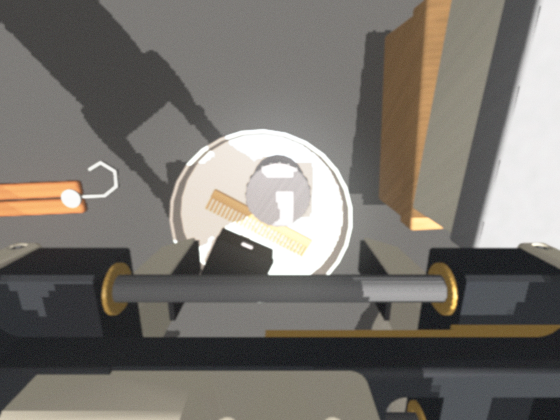

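The tin stands upright on the free part: lid at about (279,190), clear of the comb and the earring box. Now I'll plan the lever.

```bash
cat > val.py <<'E'
from fit import *
p=[656.15,45.7,.034]
Rm=R.from_euler('z',p[2]).as_matrix()
def pose(a,r=95,back=0):
    u=(lever(a,1)-hub); x=-u; z=-n; y=np.cross(z,x)
    return mpt(p,lever(a,r)-n*19+n*back), Rm@np.stack([x,y,z],1)
if __name__=="__main__":
    R0=R.from_euler('xyz',[3.1416,0,-3.139]).as_matrix()
    P1,R1=pose(.147,95,120);print("pre",P1.round(1),"final",pose(.147)[0].round(1),R.from_matrix(R1).as_euler('xyz').round(3))
    rv=R.from_matrix(R0.T@R1).as_rotvec(degrees=True);print("rotvec",rv.round(2),np.linalg.norm(rv))
    print("A tool d",(R0.T@(np.array([480,-40,280])-[358.6,350.4,235])).round(1))
    print("C",(R1.T@(P1-[480,-40,280])).round(1))
    # sweep rows
    a=np.linspace(.147,1.571,13)
    for i in range(12):
        Pa,Ra=pose(a[i]);Pb,Rb=pose(a[i+1]);print((Ra.T@(Pb-Pa)).round(2),R.from_matrix(Ra.T@Rb).as_rotvec(degrees=True).round(2))
E
python3 val.py
```

```text
pre [567.8 -51.3 215.5] final [627.8 -49.3 111.6] [ 2.623 -0.073  1.477]
rotvec [-25.93 -21.67  94.18] 100.05528992853665
A tool d [-120.4 -390.7  -45. ]
C [-7.8 45.1 99.6]
[  0.67 -11.25   0.  ] [0.  0.  6.8]
[  0.67 -11.25   0.  ] [-0.  -0.   6.8]
[  0.67 -11.25  -0.  ] [0.  0.  6.8]
[  0.67 -11.25   0.  ] [-0.  -0.   6.8]
[  0.67 -11.25   0.  ] [ 0.  -0.   6.8]
[  0.67 -11.25   0.  ] [ 0.  -0.   6.8]
[  0.67 -11.25  -0.  ] [0.  0.  6.8]
[  0.67 -11.25   0.  ] [ 0.  -0.   6.8]
[  0.67 -11.25  -0.  ] [-0.   0.   6.8]
[  0.67 -11.25   0.  ] [-0.   0.   6.8]
[  0.67 -11.25  -0.  ] [-0.   0.   6.8]
[  0.67 -11.25   0.  ] [-0.   0.   6.8]
```

Request:
servo_tool(
  deltas=[
    [[-0.015,-0.0488,-0.0056],[0,0,0]],
    [[-0.015,-0.0488,-0.0056],[0,0,0]],
    [[-0.015,-0.0488,-0.0056],[0,0,0]],
    [[-0.015,-0.0488,-0.0056],[0,0,0]],
    [[-0.015,-0.0488,-0.0056],[0,0,0]],
    [[-0.015,-0.0488,-0.0056],[0,0,0]],
    [[-0.015,-0.0488,-0.0056],[0,0,0]],
    [[-0.015,-0.0488,-0.0056],[0,0,0]],
    [[0,0,0],[-2.36,-1.97,8.56]],
    [[0,0,0],[-2.36,-1.97,8.56]],
    [[0,0,0],[-2.36,-1.97,8.56]],
    [[0,0,0],[-2.36,-1.97,8.56]],
    [[0,0,0],[-2.36,-1.97,8.56]],
    [[0,0,0],[-2.36,-1.97,8.56]],
    [[0,0,0],[-2.36,-1.97,8.56]],
    [[0,0,0],[-2.36,-1.97,8.56]],
    [[0,0,0],[-2.36,-1.97,8.56]],
    [[0,0,0],[-2.36,-1.97,8.56]],
  ],
  fingers=0.45,
)

```text
time: 19.48
tool_pos: [477.0, -40.9, 274.8]
tcp_rot: [2.658, -0.035, 1.62]
contact_force: [-0.9, 0.6, -1.4]
grip_width: 41.4
finger_force: 0.0
```

Request:
servo_tool(
  deltas=[
    [[0,0,0],[-2.36,-1.97,8.56]],
    [[0,0,0],[0,0,0]],
    [[0,0,0],[0,0,0]],
    [[0,0,0],[0,0,0]],
  ],
)

```text
time: 19.98
tool_pos: [478.1, -41.2, 276.5]
tcp_rot: [2.623, -0.073, 1.479]
contact_force: [-0.4, -0.1, -0.0]
grip_width: 41.4
finger_force: 0.0
```

Run:
```python
from val import *
from plant import bot
o=bot.get_obs();P=o['tool_pos'];R0=R.from_euler('xyz',o['tcp_rot']).as_matrix()
P1,R1=pose(.147,95,120);print(P,o['joint_positions'].round(2))
print("rv",R.from_matrix(R0.T@R1).as_rotvec(degrees=True).round(2),"d",(R0.T@(P1-P)).round(1))
```

```text
[478.13680321 -41.1887515  276.53579971] [-0.38 -0.05  1.98  0.3   0.75 -0.45]
rv [-0.03 -0.05  0.09] d [-6.3 48.3 97.5]
```

Request:
servo_tool(
  deltas=[
    [[-0.002,0.016,0.0325],[0,0,0]],
    [[-0.002,0.016,0.0325],[0,0,0]],
    [[-0.002,0.016,0.0325],[0,0,0]],
    [[0,0,0],[0,0,0]],
    [[0,0,0],[0,0,0]],
  ],
)

```text
time: 20.6
tool_pos: [567.1, -50.8, 215.6]
tcp_rot: [2.623, -0.074, 1.478]
contact_force: [-0.2, 0.2, 0.2]
grip_width: 41.6
finger_force: 0.0
```

```bash
python3 shot.py wrist w6
python3 - <<'E'
from val import *
for d in (0,50,95,130): print(d,proj("wrist",mpt(p,lever(.147,d))).round())
# also save scene view for overlay
E
python3 shot.py scene s2
python3 - <<'E'
import cv2,numpy as np
w=cv2.imread('pics/w6.png');s=cv2.imread('pics/s2.png')[130:330,200:400]
s=cv2.resize(cv2.convertScaleAbs(s,alpha=1.4,beta=15),(420,420),interpolation=cv2.INTER_CUBIC)
cv2.imwrite('pics/m6.png',cv2.resize(np.hstack([w,s]),(800,343)))
E
```

```text
20.6 [567.14131728 -50.77915114 215.61531193] [ 2.62309772 -0.07368076  1.47836964] [-0.32388725  0.19534525  1.89337338  0.32559733  0.58231457 -0.441947  ]
0 [281.  97.]
50 [281. 158.]
95 [281. 208.]
130 [280. 244.]
20.65 [567.12142742 -50.83559327 216.16253571] [ 2.62205942 -0.07348854  1.47818213] [-0.32397228  0.19429129  1.89350042  0.32560258  0.58215434 -0.44179496]
```

View pics/m6.png

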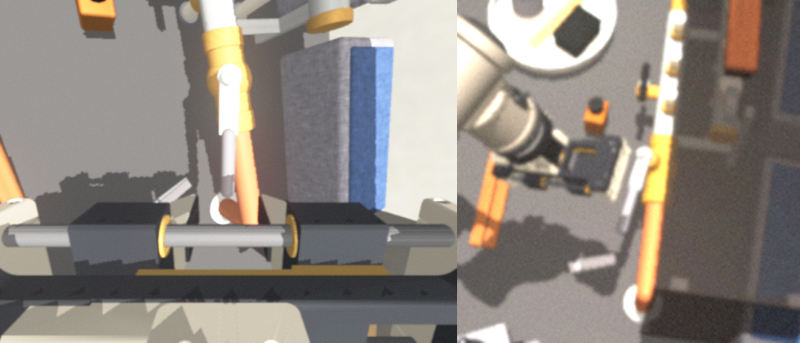

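The wrist view confirms the alignment: in full-size pixels the hub is at (283,92) and the sleeve end at (279,239), against predictions of (281,97) and (280,244). J5 is near its lower limit, so I'll fit the kinematics and check the sweep first.

```bash
cat > kin.py <<'E'
from val import *
Rz=lambda a:R.from_euler('z',a).as_matrix();Ry=lambda a:R.from_euler('y',a).as_matrix()
def fk(q,k):
    h,a0,d,L1,e,L2,L6=k
    A=Rz(q[0]);B=A@Ry(q[1]);C=B@Ry(q[2]);D=C@Rz(q[3])@Ry(q[4]);E=D@Rz(q[5])
    return A@[a0,d,h]+B@[0,0,L1]+C@[e,0,L2]+D@[0,0,L6],D,E
D=[([1.169,.342,1.524,0,1.275,-.146],[132.82,507.94,226.74],[-3.1401,0,2.8858]),
([-.755373,.345379,1.508058,1e-4,1.289078,.315372],[432.9,-302.67,230.6],[-3.14069,0,.5]),
([-.166889,.347435,1.51421,1e-4,1.282957,-1.739],[527.17,-11.29,227.37],[3.141,-.003,-3.14]),
([.620539,.32145,1.63998,-5e-4,1.18136,-.9536],[356.8,348.45,197.55],[3.1416,0,-3.138]),
([.620867,.285656,1.578359,0,1.268312,-.9529],[358.6,350.44,236.29],[3.136,.0075,-3.1386]),
([-.323887,.195345,1.893373,.325597,.582315,-.441947],[567.14,-50.78,215.62],[2.6231,-.0737,1.47837])]
def f(k): return np.concatenate([fk(q,k)[0]-P for q,P,_ in D]+[(k-k0)*.01])
k0=np.array([300,0,-76,400,0,400,250.])
s=least_squares(f,k0);k=s.x
print(k.round(1),np.abs(s.fun[:18]).max().round(2))
q,P,r=D[-1];E=fk(q,k)[2];print(fk(q,k)[1][:,2],R.from_euler('xyz',r).as_matrix()[:,2])
M=E.T@R.from_euler('xyz',r).as_matrix();q,P,r=D[0];print((fk(q,k)[2]@M-R.from_euler('xyz',r).as_matrix()).round(3).tolist())
def ik(P,Rt,q0):
    g=least_squares(lambda q:np.concatenate([(fk(q,k)[0]-P)/100,(fk(q,k)[2]@M-Rt).ravel()]),q0);return g.x,g.cost
if __name__=="__main__":
    q=D[-1][0]
    for b in (80,40,0):
        q,c=ik(*pose(.147,95,b),q);print("back",b,q.round(3),c.round(5))
    for a in np.linspace(.147,1.6,7)[1:]:
        q,c=ik(*pose(a),q);print(a.round(2),q.round(3),c.round(5))
E
python3 kin.py
```

```text
[228.3   2.3  76.4 501.5  48.1 379.3 317.6] 0.26
[ 0.49935954  0.01792681 -0.86620938] [ 0.49935899  0.01794382 -0.86620934]
[[0.0, 0.0, 0.001], [0.0, -0.0, 0.002], [-0.0, 0.002, -0.0]]
back 80 [-0.307  0.279  1.893  0.358  0.498 -0.469] 0.0
back 40 [-0.292  0.364  1.885  0.402  0.422 -0.508] 0.0
back 0 [-0.278  0.45   1.868  0.458  0.355 -0.559] 0.0
0.39 [-0.279  0.442  1.931  0.534  0.307 -0.397] 0.0
0.63 [-0.266  0.436  1.989  0.615  0.259 -0.229] 0.0
0.87 [-0.24   0.431  2.038  0.693  0.213 -0.047] 0.0
1.12 [-0.201  0.429  2.074  0.749  0.172  0.17 ] 0.0
1.36 [-0.151  0.429  2.095  0.74   0.136  0.462] 0.0
1.6 [-0.093  0.43   2.098  0.603  0.112  0.89 ] 0.0
```

```bash
cat > sw.py <<'E'
from kin import *
def pose2(a,lean,r=95,back=0):
    u=lever(a,1)-hub; l=np.radians(lean); z=np.array([np.sin(l),0,-np.cos(l)])
    x=-(u-z*(u@z));x/=np.linalg.norm(x);y=np.cross(z,x)
    return mpt(p,lever(a,r)+z*(19-back)),Rm@np.stack([x,y,z],1)
aa=np.linspace(.147,1.59,17); ll=np.interp(aa,[.147,1.0,1.6],[30,13,8])
if __name__=="__main__":
    q=D[-1][0]
    Pa,Ra=pose2(.147,30)
    for a,l in zip(aa,ll):
        Pb,Rb=pose2(a,l);q,c=ik(Pb,Rb,q)
        print(a.round(2),l.round(1),Pb.round(0),q.round(2),(Ra.T@(Pb-Pa)).round(1),R.from_matrix(Ra.T@Rb).as_rotvec(degrees=True).round(1));Pa,Ra=Pb,Rb
E
python3 sw.py | tail -17
```

```text
0.15 30.0 [628. -49. 112.] [-0.28  0.45  1.87  0.46  0.35 -0.56] [0. 0. 0.] [0. 0. 0.]
0.24 28.2 [620. -48. 107.] [-0.27  0.45  1.87  0.4   0.38 -0.41] [ 0.3 -9.1 -0. ] [ 1.8 -0.3  5.2]
0.33 26.4 [612. -46. 103.] [-0.27  0.45  1.86  0.34  0.41 -0.26] [ 0.2 -9.1  0.2] [ 1.7 -0.5  5.1]
0.42 24.6 [605. -43.  98.] [-0.26  0.45  1.86  0.29  0.43 -0.12] [ 0.2 -9.1  0.5] [ 1.7 -0.7  5.1]
0.51 22.8 [597. -39.  94.] [-0.25  0.46  1.86  0.25  0.46  0.01] [ 0.2 -9.1  0.7] [ 1.6 -0.8  5.1]
0.6 21.0 [590. -35.  91.] [-0.24  0.46  1.85  0.21  0.49  0.15] [ 0.2 -9.   0.9] [ 1.5 -0.9  5. ]
0.69 19.2 [584. -30.  87.] [-0.23  0.46  1.85  0.17  0.52  0.28] [ 0.1 -9.   1.1] [ 1.4 -1.1  5. ]
0.78 17.4 [577. -25.  84.] [-0.22  0.47  1.84  0.14  0.55  0.4 ] [ 0.2 -8.9  1.2] [ 1.3 -1.2  5. ]
0.87 15.6 [572. -19.  80.] [-0.2   0.47  1.83  0.12  0.58  0.53] [ 0.2 -8.9  1.3] [ 1.2 -1.3  5. ]
0.96 13.8 [566. -12.  78.] [-0.19  0.48  1.82  0.09  0.61  0.65] [ 0.2 -8.8  1.3] [ 1.1 -1.4  5. ]
1.05 12.6 [562.  -5.  75.] [-0.17  0.48  1.81  0.07  0.63  0.77] [ 0.4 -8.7  1.3] [ 0.7 -1.   5.1]
1.14 11.8 [558.   3.  73.] [-0.15  0.48  1.81  0.06  0.64  0.88] [ 0.5 -8.6  1.2] [ 0.4 -0.7  5.2]
1.23 11.1 [554.  10.  72.] [-0.14  0.49  1.81  0.05  0.65  1.  ] [ 0.5 -8.6  1. ] [ 0.3 -0.7  5.3]
1.32 10.3 [552.  19.  70.] [-0.12  0.49  1.81  0.05  0.67  1.12] [ 0.4 -8.6  0.8] [ 0.2 -0.7  5.3]
1.41 9.6 [550.  27.  69.] [-0.1   0.49  1.8   0.04  0.68  1.23] [ 0.4 -8.6  0.6] [ 0.2 -0.7  5.4]
1.5 8.8 [548.  35.  69.] [-0.09  0.5   1.79  0.03  0.7   1.35] [ 0.3 -8.6  0.3] [ 0.1 -0.7  5.5]
1.59 8.1 [548.  44.  69.] [-0.07  0.5   1.78  0.02  0.72  1.47] [ 0.2 -8.6  0.1] [ 0.  -0.8  5.5]
```

Request:
servo_tool(
  deltas=[
    [[0,0,0.03],[0,0,0]],
    [[0,0,0.03],[0,0,0]],
    [[0,0,0.03],[0,0,0]],
    [[0,0,0.02],[0,0,0]],
    [[0,0,0],[0,0,0]],
    [[0,0,0],[0,0,0]],
  ],
)

```text
time: 21.45
tool_pos: [622.5, -49.0, 121.8]
tcp_rot: [2.621, -0.073, 1.478]
contact_force: [-0.5, -0.3, 0.6]
grip_width: 41.4
finger_force: 0.0
```

Request:
servo_tool(
  deltas=[
    [[0,0,0.01],[0,0,0]],
    [[0,0,0],[0,0,0]],
    [[0,0,0],[0,0,0]],
  ],
  fingers=0.33,
)

```text
time: 21.82
tool_pos: [627.5, -48.7, 111.9]
tcp_rot: [2.622, -0.074, 1.478]
contact_force: [0.0, 0.3, 1.6]
grip_width: 30.3
finger_force: 0.0
```

Request:
servo_tool(
  deltas=[
    [[0.0003,-0.0091,0],[1.8,-0.3,5.2]],
    [[0.0002,-0.0091,0.0002],[1.7,-0.5,5.1]],
    [[0.0002,-0.0091,0.0005],[1.7,-0.7,5.1]],
    [[0.0002,-0.0091,0.0007],[1.6,-0.8,5.1]],
    [[0.0002,-0.009,0.0009],[1.5,-0.9,5.0]],
    [[0,0,0],[0,0,0]],
  ],
)

```text
time: 22.58
tool_pos: [591.9, -35.1, 92.4]
tcp_rot: [2.828, -0.203, 1.047]
contact_force: [2.6, -2.4, 4.5]
grip_width: 30.2
finger_force: 2.6
```

Request:
servo_tool(
  deltas=[
    [[0.0001,-0.009,0.0011],[1.4,-1.1,5.0]],
    [[0.0002,-0.0089,0.0012],[1.3,-1.2,5.0]],
    [[0.0002,-0.0089,0.0013],[1.2,-1.3,5.0]],
    [[0.0002,-0.0088,0.0013],[1.1,-1.4,5.0]],
    [[0.0004,-0.0087,0.0013],[0.7,-1.0,5.1]],
    [[0.0005,-0.0086,0.0012],[0.4,-0.7,5.2]],
    [[0.0005,-0.0086,0.001],[0.3,-0.7,5.3]],
    [[0,0,0],[0,0,0]],
  ],
)

```text
time: 23.58
tool_pos: [554.8, 11.1, 71.6]
tcp_rot: [3.071, -0.183, 0.4]
contact_force: [2.3, -1.1, -0.5]
grip_width: 30.5
finger_force: 1.4
```

Request:
servo_tool(
  deltas=[
    [[0.0004,-0.0086,0.0008],[0.2,-0.7,5.3]],
    [[0.0004,-0.0086,0.0006],[0.2,-0.7,5.4]],
    [[0.0003,-0.0086,0.0003],[0.1,-0.7,5.5]],
    [[0,0,0],[0,0,0]],
  ],
)

```text
time: 24.08
tool_pos: [548.1, 36.0, 68.6]
tcp_rot: [3.129, -0.156, 0.112]
contact_force: [1.9, -1.8, -0.1]
grip_width: 29.9
finger_force: 1.0
```

Request:
servo_tool(
  deltas=[
    [[0,-0.0045,0],[0,0,2.5]],
    [[0,-0.0045,0],[0,0,2.5]],
    [[0,-0.002,0],[0,0,0]],
    [[0,0,0],[0,0,0]],
    [[0,0,0],[0,0,0]],
  ],
)

```text
time: 24.7
tool_pos: [547.0, 46.4, 68.5]
tcp_rot: [-3.14, -0.156, 0.023]
contact_force: [1.7, -5.3, -3.2]
grip_width: 30.3
finger_force: 2.6
```

Request:
servo_tool(
  deltas=[
    [[0,-0.002,0],[0,0,0]],
    [[0,0,0],[0,0,0]],
    [[0,0,0],[0,0,0]],
  ],
)

```text
time: 25.08
tool_pos: [546.8, 47.9, 68.4]
tcp_rot: [-3.141, -0.156, 0.023]
contact_force: [2.1, -7.8, -3.5]
grip_width: 30.2
finger_force: 4.0
```

Request:
servo_tool(
  deltas=[
    [[0,-0.002,0],[0,0,0]],
    [[0,0,0],[0,0,0]],
    [[0,0,0],[0,0,0]],
  ],
)

```text
time: 25.45
tool_pos: [546.8, 48.2, 68.3]
tcp_rot: [3.14, -0.156, 0.023]
contact_force: [0.9, -17.0, -2.9]
grip_width: 30.5
finger_force: 8.6
```

Request:
servo_tool(
  deltas=[
    [[0,-0.001,0],[0,0,0]],
    [[0,0,0],[0,0,0]],
    [[0,0,0],[0,0,0]],
  ],
)

```text
time: 25.82
tool_pos: [546.9, 48.3, 68.3]
tcp_rot: [3.139, -0.156, 0.023]
contact_force: [1.0, -22.0, -3.7]
grip_width: 30.6
finger_force: 11.0
```

Request:
servo_tool(
  deltas=[
    [[0,0.004,0],[0,0,0]],
    [[0,0.004,0],[0,0,0]],
    [[0,0,0],[0,0,0]],
    [[0,0,-0.02],[0,0,0]],
    [[0,0,-0.04],[0,0,0]],
    [[0,0,-0.05],[0,0,0]],
    [[-0.02,0,-0.05],[0,0,0]],
    [[-0.05,0,0],[0,0,0]],
    [[0,0,0],[0,0,0]],
    [[0,0,0],[0,0,0]],
  ],
  fingers=0.45,
)

```text
time: 27.08
tool_pos: [453.8, 41.9, 216.4]
tcp_rot: [-3.14, -0.159, 0.022]
contact_force: [0.8, -0.1, 1.1]
grip_width: 41.4
finger_force: 0.0
```

```bash
python3 shot.py scene s3; python3 shot.py top t3
python3 - <<'E'
# measure lever from pictures: brightness along candidate lever angles, plus tin & others by image difference
from val import *
for nme,f in (("scene","s3"),("top","t3")):
    im=cv2.imread(f"pics/{f}.png").astype(float).mean(2);print(nme)
    for a in np.arange(1.2,1.7,.06):
        pts=[proj(nme,mpt(p,lever(a,d))) for d in np.linspace(40,125,30)]
        print(a.round(2),np.mean([im[int(round(v)),int(round(u))] for u,v in pts]).round(0),end="; ")
    print(proj(nme,mpt(p,lever(1.571,130))).round(),proj(nme,mpt(p,hub)).round())
E
```

```text
27.075 [453.80726153  41.9353896  216.38253822] [-3.13967998 -0.15865915  0.02199326] [-0.09017027  0.13615015  1.84461423  0.02322464  1.00348331  1.44754429]
27.125 [454.22014044  41.83507786 216.30499218] [-3.13968895 -0.15855574  0.02182863] [-0.09029077  0.13704405  1.84375288  0.0231913   1.00355135  1.44760534]
scene
1.2 92.0; 1.26 98.0; 1.32 108.0; 1.38 117.0; 1.44 124.0; 1.5 137.0; 1.56 169.0; 1.62 172.0; 1.68 144.0; [268. 223.] [309. 220.]
top
1.2 69.0; 1.26 67.0; 1.32 64.0; 1.38 77.0; 1.44 79.0; 1.5 115.0; 1.56 138.0; 1.62 120.0; 1.68 102.0; [264. 235.] [255. 187.]
```

The brightness peak in both cameras puts the lever at about 1.57 rad, at the stop, and the tool is clear of everything. Handing in.

```bash
python3 -c "
from plant import bot
print(bot.close_job())"
```

```text
the job is handed in; nothing more can be done
None
```

I handed the job in at about 27 s without being told the verdict: the tin stands upright on the free part of the organiser, the isolator is off, and the main valve lever is at its closed stop and released; I did not recheck the drain tap or the other items in a final picture.

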